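Swap tie rods at the inspection camera

ROBOT

A 6-joint arm with a two-finger parallel gripper is mounted at the origin on the work surface. World frame = base frame: x ahead of the robot, y to its left, z up, the work surface at z = 0. Lengths are in mm, angles in degrees, forces in N, time in s.
With the tool pointing down it reaches from about 350 to 850 mm from the base axis. Payload 8.1 kg.
Tool frame: the origin (TCP) lies between the finger pads, 19 mm behind the fingertips; this is the grasp point; x points along the fingers, y is the direction in which the jaws open and shut, and the axes are right-handed (so a half turn about x gives the same grasp; the last joint's range is limited). The gripper opens to 93 mm and grips with 3 to 60 N. Pads are 15 mm wide; open, the fingers measure 128 mm over their backs; the gripper's body (75 mm by 188 mm) begins 65 mm behind the grasp point.
Start: joints at [65.81, 7.471, 85.268, -0, 87.261, -4.893], TCP at [198.26, 566.302, 237.435] pointing down, gripper open.
Joint ranges: [-169.43, 169.43], [-51.17, 129.36], [1.28, 143.12], [-76.62, 256.62], [0, 156.53], [-152.29, 152.29]. Speed limits (degrees/s): [136.94, 136.94, 159.86, 180, 180, 180].

INTERFACE

Orientations are given as a 3x3 rotation matrix whose columns are the frame's x, y, z axes.
In Python, from workcell import get_obs, eyes, ticket gives the robot as it stands.
- The arm moves only by the tool play_rows, never from a script. Its arguments are lists of equal length, an entry for each row: "hand": the opening in per cent of the stroke, from 0 (shut) to 100 (fully open); "xyz": the shift along the tool's x, y, z in m, a list of three; "twist": the turn about the tool's x in rad. In form: {"hand": [hand, ...], "xyz": [[tx, ty, tz], ...], "twist": [twist, ...]}. A call has 1 to 5 rows; each row shifts and turns the commanded pose from where the row before left it, along the tool's axes as they then stand; what a row does not reach is not made up. A row lasts 1/10 s, in which the tool goes at most 50 mm and 8.59 degrees, less where a joint would pass 70% of its speed; a pose out of reach is approached as far as the arm can. A call with a gripper value outside its range is refused whole. The fingers move at their own pace and stop on an object; the grip force is fixed at half the most. Time passes only in rows, so rows that do not move let the fingers close. It gives the time, the measured TCP pose, the force and the opening at its end, in the units of the state.
- get_obs(): the state, without advancing time (a new reading comes with each control period).
- eyes.camera(name): name is "scene" or "top" or "wrist"; returns a dict with "pixels" (480x640x3 uint8, red, green, blue), "range_z" (480x640 float32, mm along the optical axis (not along the pixel's ray), 0 where there is no reading), "vfov" (degrees; the focal length in pixels is half the picture's height over the tangent of half this angle, whatever the lens; pixels are square), "cx", "cy" (the principal point, pixels), "distortion" ([k1, k2, p1, p2, k3] as OpenCV has them; the pictures are not rectified), "rvec" (rotation vector, rad) and "tvec" (3), from world to camera coordinates, as OpenCV has them; the wrist camera has in their place "mount" (4x4, takes a point from camera to tool coordinates, whose origin is the TCP and whose axes are the tool frame's). Camera axes: x right, y down, z forward; pixel columns grow to the right and rows downward; lengths in mm; the calibration is good to about 2 mm. A picture is of the moment at which its call begins: read the wrist's pose just before it.
- ticket.sign_off(): hands the job in, once; it reports no verdict.
The state is a dict: "t": time; "joint_pos": joint angles; "qvel": joint speeds; "effort": joint torques, N m; "tool_pos": TCP position; "ee_rot": TCP orientation; "contact_force": force on the tool from outside, world axes, zero at the start; "moment": the same for the moment, N m; "width": finger opening in mm.
Only numpy, scipy, OpenCV 4.12 (cv2) and the standard library are available. Lean on these libraries where they do the work, as an engineer would, in place of code of your own. Each camera call takes 0.05 s, during which the arm holds its last target. There are 200 camera calls.

TASK

We are checking tie rods one by one: first lay the checked rod, which lies on the bench, in the free place of the rack (red strip), its black knob pointing the same way as the other rods' knobs, and let it go. Then take the rod with the yellow band out of the rack and finish while holding it still in the air before the inspection camera: band at the focus point (straight in front of the lens, 130 mm from the glass) and not covered by the fingers, rod level and square across the view, knob away from the robot. Never let go of a rod high above the bench, do not bump the camera, and leave the other rod, screwdriver, white end cap and brass fitting where they are.

Things in the scene. Friction and masses are not known exactly. Their poses are not given: they have to be found in the camera images.
- rod_checked: Tie rod, 208 mm: round steel shaft 10 x 170 mm; hexagonal black knob (22 mm across flats, 25 long) on its +x end, hexagonal aluminium foot (22 mm, 13 long) on its -x end. About 130 g, balanced near mid-shaft. Origin on the axis at mid-shaft, x towards the knob (may be rolled about x). Green band; lies alone on the bench on its hexagons, axis level, 11 mm above the bench.
- rod_checked_knob (a point): Centre of the black knob of the checked rod, on its axis, 97.5 mm from the rod's origin.
- rod_due: Tie rod, 208 mm: round steel shaft 10 x 170 mm; hexagonal black knob (22 mm across flats, 25 long) on its +x end, hexagonal aluminium foot (22 mm, 13 long) on its -x end. About 130 g, balanced near mid-shaft. Origin on the axis at mid-shaft, x towards the knob (may be rolled about x). In the rack; the only one with a yellow band: the one to show.
- rod_due_band (a point): Middle of the yellow band on rod_due (16 mm wide, round the shaft), on the axis, 35 mm from mid-shaft towards the aluminium foot (x = -35 mm in the rod's frame).
- rod_due_knob (a point): Centre of the black knob of rod_due, on its axis, 97.5 mm from mid-shaft.
- rod_stay: Tie rod, 208 mm: round steel shaft 10 x 170 mm; hexagonal black knob (22 mm across flats, 25 long) on its +x end, hexagonal aluminium foot (22 mm, 13 long) on its -x end. About 130 g, balanced near mid-shaft. Origin on the axis at mid-shaft, x towards the knob (may be rolled about x). Green band; lies in the rack and stays there (bystander).
- rack: Fixed rack: blue plate 170 x 210 x 6 mm, origin under its centre, on the bench. White combs at x = +-60 mm (10 thick) with 45 degree V notches at y = -70, 0, 70 mm: three places along x. V bottom 30 mm, mouth (28 wide) 44 mm above the bench; seated rods: axis at 37 mm, mid-rod at x about 0, knob and foot outside the combs (20 mm play each way), knobs to the rack's +x. Two places are taken.
- free_mark: Red strip 100 x 34 x 1 mm on the rack's base plate, under the one free place. Origin at the middle of that place, 6 mm above the bench (31 mm below the axis of a seated rod); x along the place, the same way as the rack's x.
- cam_stand: Stand of the inspection camera, fixed to the bench: dark base 140 x 110 x 14 mm (x, y, z), origin at the centre of its underside; 20 mm post up to 300 mm at y = -20 mm. The camera looks level along the stand's +y; the stand's +x points away from the robot, across the camera's view.
- carriage (a joint): Height of the camera on its post: value 0 to 0.07 m, the lens axis is 170 mm plus this value above the bench. Stays where it is.
- lens (a point): Centre of the front glass of the camera: white housing 56 mm square, dark lens tube 40 mm diameter, on the lens axis. 79 mm in front (+y) of the stand's origin.
- focus (a point): Focus point of the camera, in empty air: on the lens axis, 130 mm straight in front of the glass, at lens height. Axes as the stand's: y along the view (from the lens outwards), x across the view, level, pointing away from the robot.
- screwdriver: Screwdriver with yellow handle, 180 mm, lying on the bench beyond the rods (bystander).
- end_cap: White plastic flanged cap, 52 mm diameter, 45 mm tall, standing on the bench (bystander).
- fitting: Brass fitting, 32 mm diameter, 36 mm tall, standing on the bench beyond the rods (bystander).
Not all that is in view belongs to the job. Leave any brown look-alike of the rod_checked alone.

How it is judged:
By the outcome, as a careful person would: the job done as asked, in the order asked, and still so for the second after the job is handed in, while the arm keeps its last pose, push and grip.
It also fails if it takes over 58 s, if anything falls off the work surface, if the arm or the gripper's body presses on something with over 40 N, if the wrist force passes 120 N, or if a joint passes its speed limit or range.

## Working session

There is one attempt and no reset: what is moved stays moved. The work goes in short steps, Python scripts to look and compute and a tool call to move; the robot and the scene stay as the last step left them, time stands still between calls to the robot, and variables do not carry over. Pictures are saved under pics/ and viewed, about 8 in all and at most 12, crops included, and the job is handed in when it is done.

Besides the shell and the picture viewer there is one more tool, called after ">>>" by a JSON object that holds its "fn" and its "kwargs", one argument or row to a line. play_rows: Moves the arm, as the interface text tells. Its arguments: {"type":"object","properties":{"hand":{"type":"array"},"xyz":{"type":"array"},"twist":{"type":"array"}},"required":["hand","xyz","twist"]}

```bash
ls; mkdir -p pics
cat > h.py <<'E'
import numpy as np, cv2
from workcell import get_obs, eyes, ticket
def cam(n):
    o=get_obs(); c=eyes.camera(n); h=c["pixels"].shape[0]
    f=h/2/np.tan(np.radians(c["vfov"])/2)
    c["K"]=np.array([[f,0,c["cx"]],[0,f,c["cy"]],[0,0,1.]]); c["D"]=np.array(c["distortion"],float)
    if "mount" in c:
        T=np.eye(4); T[:3,:3]=o["ee_rot"]; T[:3,3]=o["tool_pos"]; M=T@np.array(c["mount"])
    else:
        R=cv2.Rodrigues(np.array(c["rvec"],float))[0]; M=np.eye(4); M[:3,:3]=R.T; M[:3,3]=-R.T@np.array(c["tvec"],float).ravel()
    c["M"]=M; return c
def save(c,p): cv2.imwrite(p,cv2.cvtColor(c["pixels"],cv2.COLOR_RGB2BGR))
def rays(c,uv):
    p=cv2.undistortPoints(np.array(uv,float).reshape(-1,1,2),c["K"],c["D"]).reshape(-1,2)
    return np.c_[p,np.ones(len(p))]
def onplane(c,uv,z):
    d=rays(c,uv)@c["M"][:3,:3].T; o=c["M"][:3,3]
    return o+d*((z-o[2])/d[:,2])[:,None]
def depthpt(c,uv):
    uv=np.array(uv,float).reshape(-1,2); zz=np.array([c["range_z"][int(round(v)),int(round(u))] for u,v in uv])
    return (rays(c,uv)*zz[:,None])@c["M"][:3,:3].T+c["M"][:3,3]
E
python3 - <<'E'
from h import *
for n in("top","scene","wrist"):
    c=cam(n); save(c,f"pics/{n}0.png"); print(n,c["M"].round(3).tolist(),c["K"][0,0],c["D"])
o=get_obs();print(o)
E
```

```text
pics
top [[0.022, -0.99, 0.142, 320.048], [-1.0, -0.022, -0.002, -68.41], [0.005, -0.142, -0.99, 1416.099], [0.0, 0.0, 0.0, 1.0]] 624.759270791901 [-0.07725026  0.          0.          0.          0.        ]
scene [[-0.286, 0.694, -0.66, 1157.447], [0.958, 0.206, -0.199, 138.613], [-0.002, -0.69, -0.724, 803.442], [0.0, 0.0, 0.0, 1.0]] 484.7508330991018 [-0.04830479  0.          0.          0.          0.        ]
wrist [[0.329, 0.913, 0.24, 130.588], [0.944, -0.318, -0.087, 589.388], [-0.003, 0.255, -0.967, 383.251], [0.0, 0.0, 0.0, 1.0]] 386.1013489203224 [-0.0363503  0.         0.         0.         0.       ]
{'t': 0.15, 'joint_pos': array([ 6.58120919e+01,  7.50483135e+00,  8.53148909e+01, -5.32343679e-05,
        8.72621445e+01, -4.89314924e+00]), 'qvel': array([ 0.15315   , -0.17968059, -0.16130886,  0.07493389, -0.07319256,
        0.03324531]), 'effort': array([ 6.54918313e-04, -5.60475039e+01, -4.92335057e+01,  7.68703222e-02,
        3.06118559e-02, -1.35581336e-04]), 'tool_pos': array([198.06640202, 565.92597342, 236.63245794]), 'ee_rot': array([[-5.84594587e-04,  3.30427598e-01,  9.43831161e-01],
       [-1.30378154e-03,  9.43830268e-01, -3.30428093e-01],
       [-9.99998979e-01, -1.42371612e-03, -1.20952662e-04]]), 'contact_force': array([-0.26113474,  0.58418735, -0.20490548]), 'moment': array([-0.05470505, -0.02894641,  0.00646056]), 'width': 93.11261632875518}
```

View pics/top0.png

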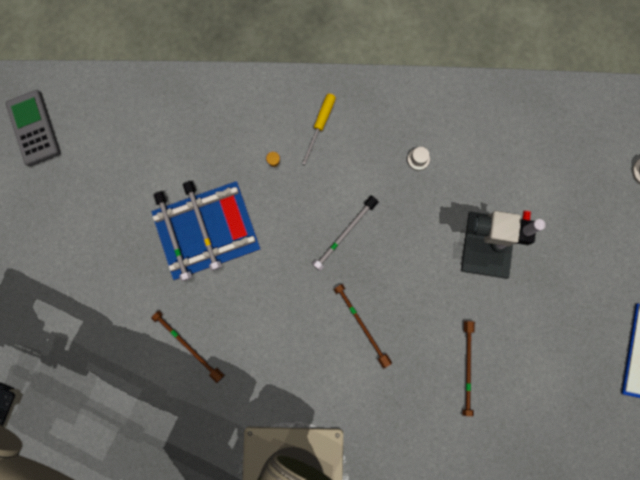

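View pics/scene0.png

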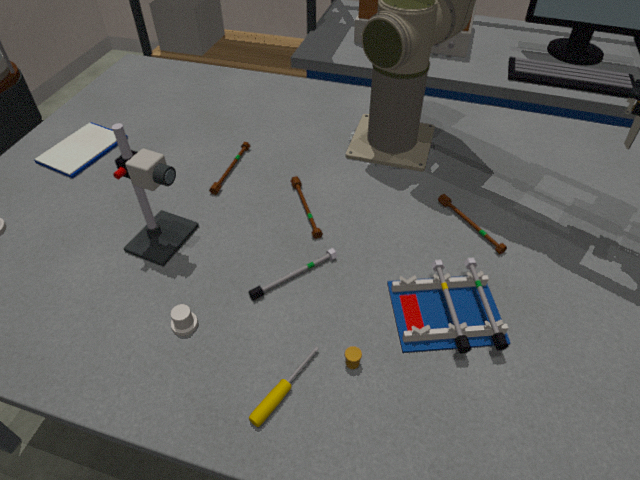

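Top view: the rack is at left (red free place ~(233,217)) and the due rod in its middle, knob (190,187), band (206,241). The checked rod lies with knob (371,202), foot (319,264). The camera head is at (500,227) with lens to image left (+y). The scene view agrees; the brown look-alikes are decoys. Now measuring.

```bash
cat >> h.py <<'E'
def cloud(c):
    h,w=c["range_z"].shape; v,u=np.mgrid[:h,:w]; uv=np.c_[u.ravel(),v.ravel()]
    P=(rays(c,uv)*c["range_z"].ravel()[:,None])@c["M"][:3,:3].T+c["M"][:3,3]
    P[c["range_z"].ravel()<=0]=np.nan
    return P.reshape(h,w,3)
def blobs(m,amin=4):
    n,l,s,ce=cv2.connectedComponentsWithStats(m.astype(np.uint8)); return [(ce[i],s[i],l==i) for i in range(1,n) if s[i,4]>=amin]
def masks(c):
    H,S,V=cv2.split(cv2.cvtColor(c["pixels"],cv2.COLOR_RGB2HSV).astype(int)) if 0 else [a.astype(int) for a in cv2.split(cv2.cvtColor(c["pixels"],cv2.COLOR_RGB2HSV))]
    return dict(red=((H<8)|(H>172))&(S>150)&(V>80), green=(H>45)&(H<80)&(S>90)&(V>50), yellow=(H>20)&(H<32)&(S>140)&(V>90), blue=(H>100)&(H<125)&(S>120)&(V>50), dark=(V<45))
E
python3 - <<'E'
from h import *
for n in("top","scene"):
    c=cam(n); m=masks(c); P=cloud(c)
    print(n)
    for k,z in(("red",7),("green",11),("yellow",37),("blue",6),("dark",11)):
        for ce,s,l in blobs(m[k],5 if k!="dark" else 25):
            p=onplane(c,[ce],z)[0]
            if not(200<p[0]<800 and -500<p[1]<450): continue
            ys,xs=np.nonzero(l); r=cv2.minAreaRect(onplane(c,np.c_[xs,ys],z)[:,:2].astype(np.float32))
            zz=np.nanmedian(P[l][:,2]); print(k,ce.round(1),s[4],p[:2].round(1),"rect",np.round(r[0],1),np.round(r[1],1),round(r[2],1),"z",zz.round(1))
    # bench flatness
    q=P.reshape(-1,3); b=q[(abs(q[:,0]-450)<25)&(abs(q[:,1]+30)<20)]; print("bench z",np.nanmedian(b[:,2]),np.nanstd(b[:,2]))
    # camera-stand points
    s=q[(q[:,1]<-250)&(q[:,1]>-550)&(q[:,0]>330)&(q[:,0]<620)]
    for lo,hi in((8,25),(60,140),(140,180),(180,210),(210,240),(240,270),(270,310)):
        t=s[(s[:,2]>lo)&(s[:,2]<hi)]
        if len(t)>5: print(lo,hi,len(t),np.percentile(t,[1,50,99],axis=0).round(1).tolist())
E
```

```text
top
red [232.9 217. ] 604 [574. 153.] rect [574.1 153.1] [99.5 32.7] 20.7 z 8.0
green [333.9 245.8] 31 [512.  -80.1] rect [512.1 -79.9] [10.1 14.6] 57.7 z 16.7
green [177.5 251.8] 34 [490.3 275.3] rect [490.5 275.5] [15.2 10.8] 21.5 z 43.7
green [352.5 310. ] 34 [ 367.8 -124.7] rect [ 367.8 -124.7] [15. 10.] 27.7 z 16.9
green [173.9 333. ] 36 [307.2 273.7] rect [307.2 273.4] [16.1  9.4] 47.7 z 16.8
green [467.9 386.6] 39 [ 203.4 -384. ] rect [ 203.6 -384.1] [ 9.  15.4] 89.9 z 15.8
yellow [207.2 241.4] 34 [512.  203.4] rect [512.1 203.9] [15.9 10.6] 21.0 z 43.5
blue [235.9 225.6] 832 [554.4 145.3] rect [562.7 166.2] [168.7 100.8] 21.3 z 6.9
blue [178.  203.4] 93 [603.5 281.8] rect [603.2 281.8] [ 9.8 57.6] 20.0 z 7.0
blue [215.3 224.3] 898 [556.4 192.7] rect [556.3 192.6] [102.3  47.9] 21.6 z 7.0
blue [155.8 211.2] 32 [584.1 332.5] rect [584.5 331.9] [ 8.5 20.5] 28.4 z 6.2
blue [187.9 234. ] 1100 [532.5 254.7] rect [532.4 254.4] [102.5  58.1] 21.4 z 7.0
blue [165.9 241.7] 414 [513.5 304.7] rect [513.7 304.6] [102.8  21.7] 21.5 z 7.0
blue [198.5 265.9] 188 [459.8 226.6] rect [459.2 226
[... 2451 characters left out ...]
344.1] 218 [620.2 253.3] rect [620.2 253.5] [37.6 27.1] 25.1 z 43.4
bench z -1.918014035769943 6.4924460000005615
8 25 2047 [[337.5, -490.1, 8.5], [535.5, -425.7, 11.9], [598.4, -373.7, 21.8]]
60 140 260 [[518.0, -459.5, 61.8], [529.8, -447.6, 102.6], [534.7, -442.6, 139.4]]
140 180 62 [[521.3, -460.0, 140.1], [530.5, -449.3, 148.5], [541.7, -429.2, 173.6]]
180 210 469 [[520.4, -463.7, 181.8], [553.6, -396.3, 199.9], [564.3, -354.5, 209.7]]
210 240 1341 [[503.1, -469.9, 210.7], [541.2, -403.7, 228.7], [562.6, -355.3, 238.5]]
240 270 144 [[517.9, -460.3, 240.2], [529.4, -448.3, 254.8], [535.1, -443.0, 269.8]]
270 310 181 [[511.6, -464.6, 270.6], [527.6, -449.4, 289.4], [534.2, -443.0, 298.6]]
```

View pics/wrist0.png

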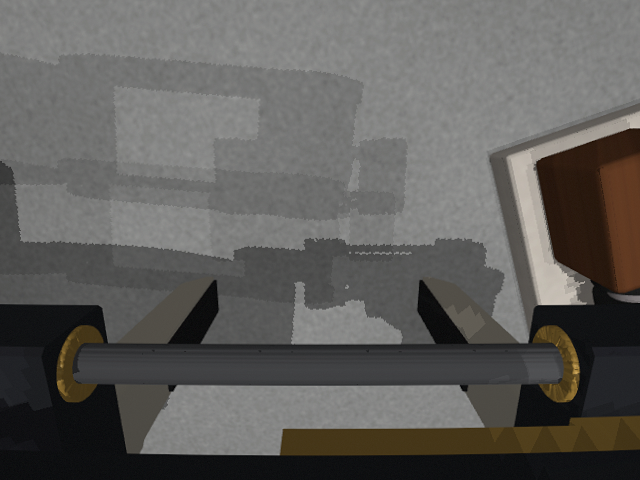

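Wrist view: only bench and an unrelated box at right; nothing near. Moving towards the checked rod.

>>> {"fn": "play_rows", "kwargs": {
  "hand": [60, 60, 60, 60, 60],
  "xyz": [
    [0.004, -0.0344, 0.0362],
    [0.004, -0.0344, 0.0362],
    [0.004, -0.0344, 0.0362],
    [0.004, -0.0344, 0.0362],
    [0.004, -0.0344, 0.0362]
  ],
  "twist": [0, 0, 0, 0, 0]
}}

```text
t: 0.75
tool_pos: [312.4, 342.9, 217.3]
ee_rot: [[0.0, 0.33, 0.944], [0.0, 0.944, -0.33], [-1.0, 0.0, 0.0]]
contact_force: [0.4, -0.5, 0.9]
width: 58.2
```

>>> {"fn": "play_rows", "kwargs": {
  "hand": [60, 60, 60, 60, 60],
  "xyz": [
    [0.004, -0.0344, 0.0362],
    [0.004, -0.0344, 0.0362],
    [0.004, -0.0344, 0.0362],
    [0.004, -0.0344, 0.0362],
    [0.004, -0.0344, 0.0362]
  ],
  "twist": [0, 0, 0, 0, 0]
}}

```text
t: 1.25
tool_pos: [426.3, 120.9, 197.6]
ee_rot: [[0.001, 0.33, 0.944], [0.0, 0.944, -0.33], [-1.0, 0.001, 0.001]]
contact_force: [0.8, 0.2, 0.5]
width: 55.2
```

>>> {"fn": "play_rows", "kwargs": {
  "hand": [60, 60, 60, 60, 60],
  "xyz": [
    [0.004, -0.0344, 0.0362],
    [0.004, -0.0344, 0.0362],
    [0.004, -0.0344, 0.0362],
    [0.004, -0.0344, 0.0362],
    [0.004, -0.0344, 0.0362]
  ],
  "twist": [0, 0, 0, 0, 0]
}}

```text
t: 1.75
tool_pos: [540.2, -101.0, 177.4]
ee_rot: [[0.0, 0.331, 0.944], [0.0, 0.944, -0.331], [-1.0, 0.0, 0.0]]
contact_force: [0.7, -0.2, 0.2]
width: 55.8
```

>>> {"fn": "play_rows", "kwargs": {
  "hand": [60, 60, 60, 60],
  "xyz": [
    [0, 0, 0],
    [0, 0, 0],
    [0, 0, 0],
    [0, 0, 0]
  ],
  "twist": [0.112, 0.112, 0.112, 0]
}}

```text
t: 2.15
tool_pos: [539.5, -99.0, 177.3]
ee_rot: [[-0.0, 0.625, 0.781], [0.0, 0.781, -0.625], [-1.0, -0.0, -0.0]]
contact_force: [0.9, -0.4, -0.6]
width: 55.8
```

Run:
```python
from h import *
c=cam("wrist"); save(c,"pics/w1.png"); m=masks(c); P=cloud(c)
for k in("green","dark"):
    for ce,s,l in blobs(m[k],100):
        if s[4]<9000: print(k,ce.round(1),s[4],onplane(c,[ce],11)[0].round(1),np.nanmedian(P[l],axis=0).round(1))
```

```text
green [150.6  76.3] 331 [ 367.3 -126.4   11. ] [ 368.9 -125.4   15.6]
green [316.5 187.1] 281 [513.  -80.4  11. ] [512.6 -80.   15.4]
dark [307.7 383.3] 519 [ 650.8 -201.3   11. ] [519.4 -85.6 259.2]
```

View pics/w1.png

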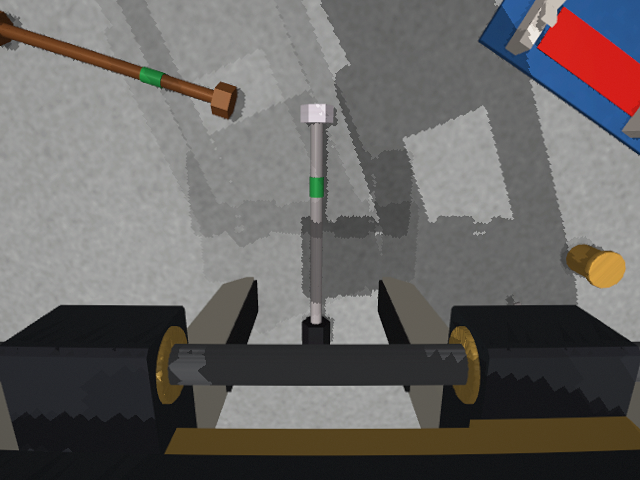

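Wrist view: checked rod vertical at column ≈316.5, foot (317,112), green band (316.5,187), knob (316,332), between the open fingers. Fine check of its line in tool axes:

```bash
cat >> h.py <<'E'
def tl(p,o=None):
    o=o or get_obs(); return np.array(o["ee_rot"]).T@(np.array(p)-o["tool_pos"])
E
python3 - <<'E'
from h import *
c=cam("wrist"); o=get_obs(); g=cv2.cvtColor(c["pixels"],cv2.COLOR_RGB2HSV).astype(int)
for r in range(104,122,6): print(r,''.join('%4d'%v for v in g[r,296:338,2]))
m=masks(c)["green"]; ys,xs=np.nonzero(m[:, 290:340]); 
for row in (181,187,193): x=np.nonzero(m[row,290:340])[0]+290; print(row,x.min(),x.max(), tl(onplane(c,[[x.mean(),row]],11)[0],o).round(1))
D=masks(c)["dark"]; 
for row in (322,330,338): x=np.nonzero(D[row,280:350])[0]+280; print(row,x.min(),x.max(),tl(onplane(c,[[x.mean(),row]],14)[0],o).round(1))
for row in(104,110,116): 
    x=np.nonzero((g[row,280:350,2]>170))[0]+280; print(row,x.min(),x.max(),tl(onplane(c,[[x.mean(),row]],14)[0],o).round(1))
print(c["cx"],c["cy"])
E
```

```text
104  127 129 128 127 126 131 137 138 137 144 152 150 161 194 195 196 195 194 197 201 227 226 227 198 190 190 206 207 207 210 119 132 133 135 136 136 139 139 141 142 143 144
110  126 126 126 126 124 163 168 167 167 167 167 164 176 218 219 219 219 219 219 219 219 218 219 218 218 217 222 231 233 226 132 130 133 133 133 132 134 124  82  82  77 141
116  125 127 126 126 125 166 169 169 168 168 168 167 179 221 222 220 220 220 220 219 220 219 220 219 218 225 218 219 221 202 127 130 130 136 136 136 137 125  82  78 141 138
181 310 323 [166.5  -2.  -37.2]
187 310 323 [166.5  -2.  -32.3]
193 310 323 [166.5  -2.  -27.4]
322 302 329 [163.5  -2.7  86.2]
330 302 328 [163.5  -3.4  94. ]
338 302 328 [163.5  -3.5 102. ]
104 309 325 [163.5  -1.6 -96.2]
110 308 325 [163.5  -2.  -91.8]
116 308 325 [163.5  -2.  -87.3]
317.5777948757611 239.280595591094
```

>>> {"fn": "play_rows", "kwargs": {
  "hand": [60, 60, 60, 60, 60],
  "xyz": [
    [0.04, -0.0025, 0.0027],
    [0.045, 0, 0],
    [0.04, 0, 0],
    [0.02, 0, 0],
    [0.01, 0, 0]
  ],
  "twist": [0, 0, 0, 0, 0]
}}

```text
t: 2.75
tool_pos: [538.1, -101.7, 19.8]
ee_rot: [[-0.004, 0.621, 0.784], [0.001, 0.784, -0.621], [-1.0, -0.002, -0.004]]
contact_force: [-0.6, -0.5, 0.6]
width: 55.8
```

>>> {"fn": "play_rows", "kwargs": {
  "hand": [60, 0, 0, 0, 0],
  "xyz": [
    [0, 0, 0],
    [0, 0, 0],
    [0, 0, 0],
    [0, 0, 0],
    [0, 0, 0]
  ],
  "twist": [0, 0, 0, 0, 0]
}}

```text
t: 3.25
tool_pos: [540.8, -102.7, 23.6]
ee_rot: [[0.002, 0.623, 0.782], [-0.0, 0.782, -0.623], [-1.0, 0.001, 0.002]]
contact_force: [-0.4, -0.3, 0.1]
width: 28.5
```

>>> {"fn": "play_rows", "kwargs": {
  "hand": [0, 0, 0],
  "xyz": [
    [0, 0, 0],
    [0, 0, 0],
    [0, 0, 0]
  ],
  "twist": [0, 0, 0]
}}

```text
t: 3.55
tool_pos: [540.2, -102.5, 22.7]
ee_rot: [[0.0, 0.623, 0.782], [0.0, 0.782, -0.623], [-1.0, 0.0, 0.0]]
contact_force: [0.1, 0.1, 1.4]
width: 9.0
```

>>> {"fn": "play_rows", "kwargs": {
  "hand": [0, 0, 0, 0, 0],
  "xyz": [
    [-0.01, 0, 0],
    [-0.03, 0, 0],
    [-0.04, 0, 0],
    [-0.04, 0, 0],
    [-0.01, 0, 0]
  ],
  "twist": [0, 0, 0, 0, 0]
}}

```text
t: 4.05
tool_pos: [542.9, -103.3, 158.7]
ee_rot: [[0.008, 0.623, 0.782], [-0.002, 0.782, -0.623], [-1.0, 0.003, 0.008]]
contact_force: [1.0, -0.5, -0.7]
width: 9.2
```

>>> {"fn": "play_rows", "kwargs": {
  "hand": [0, 0, 0, 0, 0],
  "xyz": [
    [0, 0, 0],
    [0, 0, 0],
    [0, 0, 0],
    [0, 0, 0],
    [0, 0, 0]
  ],
  "twist": [-0.1, -0.13, -0.13, -0.13, -0.13]
}}

```text
t: 4.55
tool_pos: [539.5, -102.3, 151.8]
ee_rot: [[-0.001, 0.047, 0.999], [0.0, 0.999, -0.047], [-1.0, 0.0, -0.001]]
contact_force: [-0.8, 0.1, -2.2]
width: 8.7
```

>>> {"fn": "play_rows", "kwargs": {
  "hand": [0, 0, 0, 0, 0],
  "xyz": [
    [0, 0, 0],
    [0, 0, 0],
    [0, 0, 0],
    [0, 0, 0],
    [0, 0, 0]
  ],
  "twist": [-0.13, -0.13, -0.11, -0.05, 0]
}}

```text
t: 5.05
tool_pos: [539.6, -102.4, 151.9]
ee_rot: [[-0.001, -0.36, 0.933], [0.0, 0.933, 0.36], [-1.0, 0.001, -0.001]]
contact_force: [-0.6, 0.4, -1.6]
width: 8.9
```

Yaw ≈111.1°, rod held (weight −1.6 N seen). Translating to above the free place.

>>> {"fn": "play_rows", "kwargs": {
  "hand": [0, 0, 0, 0, 0],
  "xyz": [
    [0, 0.02, 0.011],
    [0, 0.035, 0.0195],
    [0, 0.04, 0.022],
    [0, 0.04, 0.022],
    [0, 0.035, 0.0195]
  ],
  "twist": [0, 0, 0, 0, 0]
}}

```text
t: 5.55
tool_pos: [566.5, 92.0, 152.3]
ee_rot: [[-0.001, -0.357, 0.934], [0.0, 0.934, 0.357], [-1.0, 0.0, -0.0]]
contact_force: [1.1, -0.5, -1.0]
width: 9.2
```

>>> {"fn": "play_rows", "kwargs": {
  "hand": [0, 0, 0, 0, 0],
  "xyz": [
    [0, 0.03, 0.016],
    [0, 0.02, 0.01],
    [0, 0.0055, 0.0035],
    [0, 0, 0],
    [0, 0, 0]
  ],
  "twist": [0, 0, 0, 0, 0]
}}

```text
t: 6.05
tool_pos: [574.3, 151.4, 152.3]
ee_rot: [[-0.001, -0.358, 0.934], [-0.001, 0.934, 0.358], [-1.0, -0.0, -0.001]]
contact_force: [-0.4, -0.3, -1.3]
width: 8.9
```

Run:
```python
from h import *
c=cam("wrist"); o=get_obs(); save(c,"pics/w2.png"); print(o["tool_pos"],np.array(o["ee_rot"]).round(4).tolist(),o["width"])
m=masks(c); P=cloud(c)
for k,z in(("red",7),("green",37),("yellow",37)):
    for ce,s,l in blobs(m[k],60):
        ys,xs=np.nonzero(l); Q=onplane(c,np.c_[xs,ys],z); r=cv2.minAreaRect(Q[:,:2].astype(np.float32))
        print(k,ce.round(1),s[4],onplane(c,[ce],z)[0].round(1),np.round(r[0],1),np.round(r[1],1),round(r[2],1),np.nanmedian(P[l],axis=0).round(1))
```

```text
[574.32519771 151.0843469  152.32104896] [[-0.0005, -0.3576, 0.9339], [-0.0006, 0.9339, 0.3576], [-1.0, -0.0003, -0.0007]] 9.040370954012543
red [300.8 220.8] 885 [570.  135.8   7. ] [574.4 137.7] [87.4  6.9] 21.1 [568.5 134.6   6.4]
red [335.3 223. ] 1044 [562.  161.4   7. ] [564.5 162.2] [86.6  7.9] 21.5 [561.6 161.8   6.4]
green [522.6 187.1] 424 [486.8 268.2  37. ] [486.8 268.1] [16.4 12.6] 20.9 [487.  265.9  41.1]
green [318. 227.] 1029 [563.3 147.5  37. ] [562.8 147.3] [28.5 18.3] 21.1 [540.4 138.6 144.9]
yellow [421.3 187. ] 405 [512.1 203.   37. ] [512.1 203. ] [16.3 11.5] 21.2 [512.1 201.7  41.3]
yellow [ 22.5 396.8] 831 [781.3 -25.8  37. ] [782.3 -28.7] [22. 50.] 72.2 [796.3 -35.8  20.8]
```

View pics/w2.png

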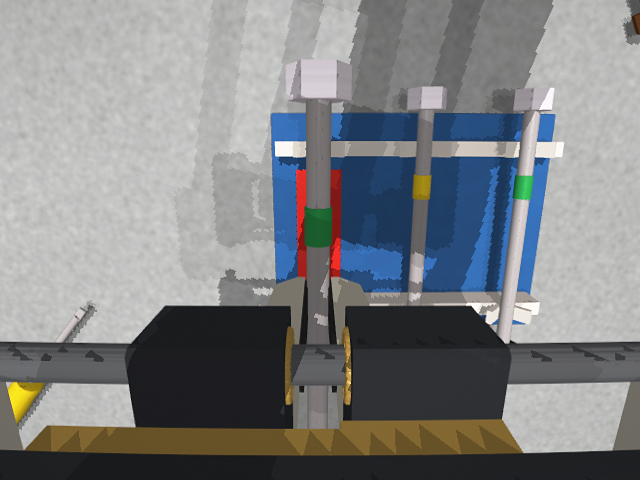

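Wrist view: held checked rod (foot (318,80), green band (318,227)) is parallel to and above the red strip (297–341); due band at (421,187), stay band (522,187). Lateral correction +0.9 mm, then descend.

>>> {"fn": "play_rows", "kwargs": {
  "hand": [0, 0, 0, 0, 0],
  "xyz": [
    [0.015, 0.0009, 0],
    [0.025, 0, 0],
    [0.025, 0, 0],
    [0.018, 0, 0],
    [0.01, 0, 0]
  ],
  "twist": [-0.004, 0, 0, 0, 0]
}}

```text
t: 6.6
tool_pos: [572.3, 151.9, 56.3]
ee_rot: [[-0.004, -0.362, 0.932], [-0.001, 0.932, 0.362], [-1.0, 0.001, -0.004]]
contact_force: [0.4, -0.7, -1.2]
width: 9.0
```

>>> {"fn": "play_rows", "kwargs": {
  "hand": [0, 0, 0, 0, 0],
  "xyz": [
    [0.006, 0, 0],
    [0.0035, 0, 0],
    [0.001, 0, 0],
    [0, 0, 0],
    [0, 0, 0]
  ],
  "twist": [0, 0, 0, 0, 0]
}}

```text
t: 7.1
tool_pos: [574.8, 153.3, 50.0]
ee_rot: [[0.001, -0.363, 0.932], [0.0, 0.932, 0.363], [-1.0, -0.0, 0.001]]
contact_force: [0.5, 0.2, -1.7]
width: 8.8
```

>>> {"fn": "play_rows", "kwargs": {
  "hand": [0, 0, 0, 0, 0],
  "xyz": [
    [0.0008, -0.0006, 0],
    [0, 0, 0],
    [0.0008, 0, 0],
    [0, 0, 0],
    [0, 0, 0]
  ],
  "twist": [0, 0, 0, 0, 0]
}}

```text
t: 7.6
tool_pos: [575.1, 152.5, 48.6]
ee_rot: [[0.002, -0.363, 0.932], [-0.0, 0.932, 0.363], [-1.0, -0.001, 0.001]]
contact_force: [-1.1, -2.0, 6.1]
width: 9.0
```

>>> {"fn": "play_rows", "kwargs": {
  "hand": [25, 25, 25, 25, 25],
  "xyz": [
    [0, 0, 0],
    [0, 0, 0],
    [0, 0, 0],
    [0, 0, 0],
    [0, 0, 0]
  ],
  "twist": [0, 0, 0, 0, 0]
}}

```text
t: 8.1
tool_pos: [574.2, 152.6, 47.3]
ee_rot: [[-0.0, -0.363, 0.932], [-0.0, 0.932, 0.363], [-1.0, 0.0, -0.0]]
contact_force: [-0.3, 0.0, -0.0]
width: 23.3
```

>>> {"fn": "play_rows", "kwargs": {
  "hand": [25, 25, 25, 25, 25],
  "xyz": [
    [-0.01, 0, 0],
    [-0.025, 0, 0],
    [-0.035, 0, 0],
    [-0.03, 0, 0],
    [-0.01, 0, 0]
  ],
  "twist": [0, 0, 0, 0, 0]
}}

```text
t: 8.6
tool_pos: [576.6, 153.0, 162.6]
ee_rot: [[0.007, -0.363, 0.932], [0.001, 0.932, 0.363], [-1.0, -0.001, 0.007]]
contact_force: [0.5, 0.3, -0.2]
width: 23.1
```

Run:
```python
from h import *
o=get_obs();print(o["tool_pos"],o["width"])
c=cam("wrist"); save(c,"pics/w3.png");o=get_obs(); m=masks(c); P=cloud(c)
print(np.array(o["ee_rot"]).round(4).tolist())
for k,z in(("green",37),("yellow",37)):
    for ce,s,l in blobs(m[k],60):
        ys,xs=np.nonzero(l); Q=onplane(c,np.c_[xs,ys],z); r=cv2.minAreaRect(Q[:,:2].astype(np.float32))
        p=onplane(c,[ce],z)[0];print(k,ce.round(1),s[4],p.round(1),tl(p,o).round(1),np.round(r[1],1),round(r[2],1),np.nanmedian(P[l],axis=0).round(1))
```

```text
[576.59075452 153.0360413  162.55296847] 23.055523919059393
[[0.0068, -0.3628, 0.9319], [0.0012, 0.9319, 0.3628], [-1.0, -0.0013, 0.0068]]
green [515.7 180.9] 387 [486.6 268.2  37. ] [125.1 140.2 -43. ] [15.6 12.2] 21.9 [486.9 266.   41.1]
green [317.9 186.9] 350 [541.8 139.6  37. ] [125.3   0.3 -38.2] [16.2 10.6] 21.3 [541.2 139.4  41.3]
yellow [417.5 180.3] 391 [511.9 203.   37. ] [125.2  70.2 -43.1] [16.1 11.7] 21.5 [511.9 201.7  41.4]
yellow [ 21.1 395. ] 735 [796.3 -31.   37. ] [ 126.8 -251.   137.1] [23.4 48.1] 71.3 [810.7 -40.   21.9]
```

View pics/w3.png

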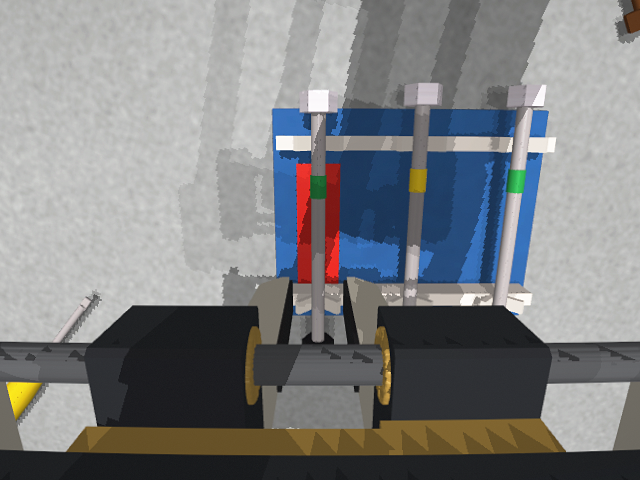

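Wrist view: the checked rod sits in the free place (foot (318,100), band (318,187), knob on the far side like the others), 70.2 mm from the due rod, band (417,180). Now the due rod, gripped ~5 mm knobward of mid-shaft.

>>> {"fn": "play_rows", "kwargs": {
  "hand": [30, 30, 30, 30, 30],
  "xyz": [
    [0, 0.02, -0.001],
    [0, 0.03, -0.001],
    [0, 0.02, -0.001],
    [0, 0, 0],
    [0, 0, 0]
  ],
  "twist": [0, 0, 0, 0, 0]
}}

```text
t: 9.15
tool_pos: [545.5, 216.6, 156.3]
ee_rot: [[-0.001, -0.364, 0.931], [-0.001, 0.931, 0.364], [-1.0, -0.0, -0.002]]
contact_force: [-0.3, 0.0, -0.1]
width: 28.0
```

Run:
```python
from h import *
o=get_obs();print(o["tool_pos"],o["width"])
for i in range(2):
    c=cam("wrist"); o=get_obs(); m=masks(c)
    for ce,s,l in blobs(m["yellow"],100): print(ce.round(1),tl(onplane(c,[ce],37)[0],o).round(1), o["tool_pos"].round(1))
```

```text
[545.50517591 216.62043867 156.27752032] 28.02787524597535
[317.  191.2] [119.6   0.2 -36.1] [545.9 216.2 156.5]
[317.6 190.8] [119.8   0.3 -36.3] [546.1 215.9 156.8]
```

>>> {"fn": "play_rows", "kwargs": {
  "hand": [30, 30, 30, 30, 30],
  "xyz": [
    [0.02, 0, 0.004],
    [0.035, 0, 0],
    [0.035, 0, 0],
    [0.02, 0, 0],
    [0.0085, 0, 0]
  ],
  "twist": [0, 0, 0, 0, 0]
}}

```text
t: 9.75
tool_pos: [548.1, 216.6, 35.7]
ee_rot: [[-0.005, -0.362, 0.932], [-0.002, 0.932, 0.362], [-1.0, 0.0, -0.005]]
contact_force: [-0.2, -0.1, -0.6]
width: 27.9
```

>>> {"fn": "play_rows", "kwargs": {
  "hand": [30, 30, 0, 0, 0],
  "xyz": [
    [0, 0, 0],
    [0, 0, 0],
    [0, 0, 0],
    [0, 0, 0],
    [0, 0, 0]
  ],
  "twist": [0, 0, 0, 0, 0]
}}

```text
t: 10.25
tool_pos: [550.7, 218.2, 40.1]
ee_rot: [[0.002, -0.363, 0.932], [0.0, 0.932, 0.363], [-1.0, -0.001, 0.002]]
contact_force: [1.2, -1.9, 2.4]
width: 9.3
```

>>> {"fn": "play_rows", "kwargs": {
  "hand": [0, 0, 0],
  "xyz": [
    [0, 0, 0],
    [0, 0, 0],
    [0, 0, 0]
  ],
  "twist": [0, 0, 0]
}}

```text
t: 10.55
tool_pos: [550.8, 218.2, 40.0]
ee_rot: [[0.002, -0.363, 0.932], [0.0, 0.932, 0.363], [-1.0, -0.001, 0.002]]
contact_force: [2.2, -2.7, 6.4]
width: 9.1
```

>>> {"fn": "play_rows", "kwargs": {
  "hand": [0, 0, 0, 0, 0],
  "xyz": [
    [-0.01, 0, 0],
    [-0.025, 0, 0],
    [-0.035, 0, 0],
    [-0.035, 0, 0],
    [-0.035, 0, 0]
  ],
  "twist": [0, 0, 0, 0, 0]
}}

```text
t: 11.05
tool_pos: [549.0, 218.3, 180.2]
ee_rot: [[-0.001, -0.363, 0.932], [0.0, 0.932, 0.363], [-1.0, 0.001, -0.001]]
contact_force: [0.9, 0.2, -1.1]
width: 9.0
```

>>> {"fn": "play_rows", "kwargs": {
  "hand": [0, 0, 0, 0, 0],
  "xyz": [
    [-0.03, 0, 0],
    [-0.02, 0, 0],
    [-0.01, 0, 0],
    [0, 0, 0],
    [0, 0, 0]
  ],
  "twist": [0, 0, 0, 0, 0]
}}

```text
t: 11.55
tool_pos: [549.2, 218.1, 237.6]
ee_rot: [[-0.002, -0.363, 0.932], [-0.0, 0.932, 0.363], [-1.0, 0.0, -0.002]]
contact_force: [0.2, 0.9, -1.1]
width: 8.8
```

Run:
```python
from h import *
T=cam("top"); S=cam("scene"); np.savez("pics/cl.npz",T=cloud(T),S=cloud(S),Tp=T["pixels"],Sp=S["pixels"])
a=cv2.resize(T["pixels"][185:290,440:560],(400,350),interpolation=cv2.INTER_NEAREST); b=cv2.resize(S["pixels"][115:275,100:210],(400,582),interpolation=cv2.INTER_NEAREST)
im=np.zeros((582,800,3),np.uint8); im[:350,:400]=a; im[:,400:]=b; cv2.imwrite("pics/c4.png",im[:,:,::-1])
for n,P in(("T",cloud(T)),("S",cloud(S))):
    q=P.reshape(-1,3)
    # local bench near stand
    b=q[(abs(q[:,0]-440)<20)&(abs(q[:,1]+300)<25)]; print(n,"bench",np.nanmedian(b,axis=0).round(1),np.nanstd(b[:,2]).round(1))
    R=(q[:,0]>430)&(q[:,0]<640)&(q[:,1]<-330)&(q[:,1]>-520)
    t=q[R&(q[:,2]>9)&(q[:,2]<19)]; r=cv2.minAreaRect(t[:,:2].astype(np.float32)); print("base",len(t),np.median(t[:,2]).round(1),np.round(r[0],1),np.round(r[1],1),round(r[2],1))
    t=q[R&(q[:,2]>180)&(q[:,2]<260)]; h=np.histogram(t[:,2],bins=np.arange(180,262,4)); print(h[0].tolist())
```

```text
T bench [ 439.8 -299.3    0.8] 3.1
base 1608 14.4 [ 546.2 -411.5] [154.7 192.8] 86.9
[0, 7, 10, 15, 17, 26, 26, 38, 65, 91, 85, 161, 252, 222, 498, 150, 15, 6, 9, 8]
S bench [ 439.9 -299.9   -2.2] 1.5
base 1867 11.8 [ 527.4 -432.6] [113.5 142.2] 82.9
[20, 40, 49, 69, 62, 78, 103, 111, 134, 118, 108, 204, 165, 278, 274, 19, 17, 21, 17, 21]
```

View pics/c4.png

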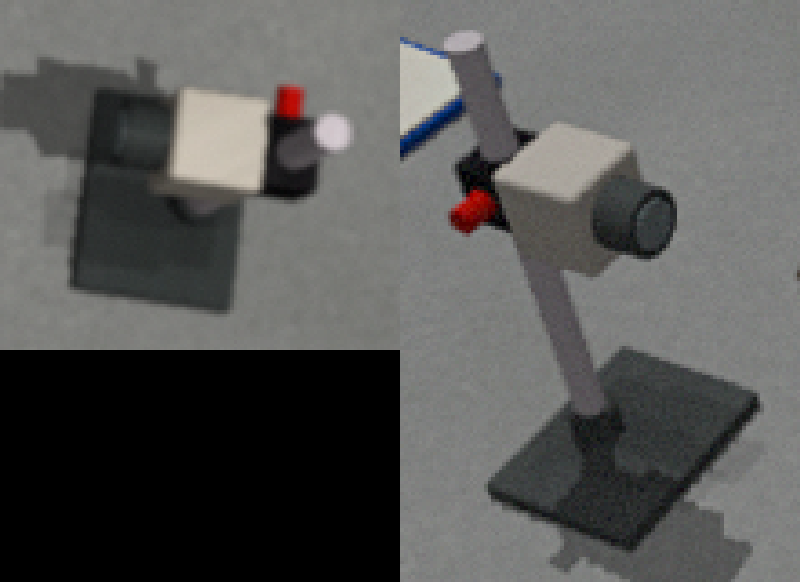

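Crops: left (top view) shows housing (170–268,88–194) with the tube to its left; right (scene) shows the glass ellipse centred ≈(656,223) and all base corners. Now fitting these.

Run:
```python
from h import *
T=cam("top"); S=cam("scene")
fx,fy=.3,.3; gx,gy=110/400,160/582
t=lambda x,y:[440+x*fx-.35,185+y*fy-.35]; s=lambda x,y:[100+(x-400)*gx-.36,115+y*gy-.36]
def tri(a,b):
    d1=rays(T,[a])[0]@T["M"][:3,:3].T; d2=rays(S,[b])[0]@S["M"][:3,:3].T; o1,o2=T["M"][:3,3],S["M"][:3,3]
    k=np.linalg.lstsq(np.c_[d1,-d2],o2-o1,rcond=None)[0]; p,q=o1+k[0]*d1,o2+k[1]*d2; return ((p+q)/2).round(1),np.linalg.norm(p-q).round(1)
print("posttop",tri(t(333,132),s(465,42)))
for a,b in (((180,88),(636,155)),((268,100),(567,125)),((262,194),(500,180)),((170,182),(572,213))): print("house",tri(t(*a),s(*b)))
PS=cloud(S);PT=cloud(T)
u,v=np.round(s(656,223)).astype(int); print("glass px",u,v,"depth",np.nanmedian(PS[v-3:v+4,u-1:u+2].reshape(-1,3),axis=0).round(1))
print("base corners scene z14",onplane(S,[s(627,347),s(758,400),s(634,536),s(490,489)],14)[:,:2].round(1).tolist())
print("base corners top z14",onplane(T,[t(95,88),t(72,285),t(232,310),t(242,205)],14)[:,:2].round(1).tolist())
for n,c,P in(("T",T,PT),("S",S,PS)):
    V=c["pixels"].max(2).astype(int); sat=V-c["pixels"].min(2)
    R=(P[...,0]>480)&(P[...,0]<580)&(P[...,1]<-345)&(P[...,1]>-440)&(P[...,2]>180)&(P[...,2]<245)
    h=R&(V>110); z=np.percentile(P[h][:,2],90); f=h&(abs(P[...,2]-z)<6); q=P[f]; r=cv2.minAreaRect(q[:,:2].astype(np.float32)); print(n,"house top",len(q),np.median(q[:,2]).round(1),np.round(r[0],1),np.round(r[1],1),round(r[2],1))
    d=R&(V<100)&(P[...,1]>-385); q=P[d]; print("tube",len(q),np.percentile(q,[2,50,98],axis=0).round(1).tolist())
```

```text
posttop (array([ 521.1, -454.4,  295.9]), np.float64(0.9))
house (array([ 544.3, -365.8,  260.9]), np.float64(28.5))
house (array([ 536.3, -412.6,  265.6]), np.float64(33.1))
house (array([ 508.1, -458.2,  193.6]), np.float64(26.8))
house (array([ 515.9, -406.2,  187.4]), np.float64(31.2))
glass px 170 176 depth [ 534.2 -356.6  207.7]
base corners scene z14 [[453.1, -472.0], [473.6, -365.6], [599.3, -384.7], [590.8, -489.3]]
base corners top z14 [[598.9, -386.4], [462.4, -369.3], [447.5, -479.0], [519.8, -487.3]]
T house top 706 238.1 [ 526.7 -408.1] [54.2 56.4] 82.1
tube 382 [[502.7, -383.3, 195.8], [527.7, -368.8, 224.9], [550.1, -354.5, 232.7]]
S house top 487 236.0 [ 528.7 -408.6] [54.7 56.6] 83.2
tube 508 [[511.3, -384.6, 189.1], [541.5, -364.9, 218.1], [555.2, -354.9, 231.3]]
```

>>> {"fn": "play_rows", "kwargs": {
  "hand": [0, 0, 0, 0, 0],
  "xyz": [
    [0, 0, 0],
    [0, 0, 0],
    [0, 0, 0],
    [0, 0, 0],
    [0, 0, 0]
  ],
  "twist": [0.08, 0.12, 0.13, 0.12, 0.047]
}}

```text
t: 12.25
tool_pos: [549.5, 218.1, 237.9]
ee_rot: [[-0.002, 0.13, 0.992], [-0.0, 0.992, -0.13], [-1.0, -0.001, -0.001]]
contact_force: [0.6, 0.2, -1.5]
width: 8.7
```

>>> {"fn": "play_rows", "kwargs": {
  "hand": [0, 0, 0, 0, 0],
  "xyz": [
    [-0.003, -0.02, 0.005],
    [-0.006, -0.035, 0.008],
    [-0.006, -0.04, 0.0095],
    [-0.0065, -0.04, 0.0095],
    [-0.0065, -0.04, 0.0095]
  ],
  "twist": [0, 0, 0, 0, 0]
}}

```text
t: 12.75
tool_pos: [568.7, 37.9, 266.3]
ee_rot: [[-0.001, 0.125, 0.992], [0.0, 0.992, -0.125], [-1.0, -0.0, -0.001]]
contact_force: [0.6, -0.4, -2.2]
width: 9.0
```

>>> {"fn": "play_rows", "kwargs": {
  "hand": [0, 0, 0, 0, 0],
  "xyz": [
    [-0.0065, -0.04, 0.0095],
    [-0.0065, -0.04, 0.0095],
    [-0.0065, -0.04, 0.0095],
    [-0.006, -0.04, 0.0095],
    [-0.005, -0.03, 0.007]
  ],
  "twist": [0, 0, 0, 0, 0]
}}

```text
t: 13.25
tool_pos: [589.5, -157.3, 296.8]
ee_rot: [[-0.001, 0.127, 0.992], [-0.0, 0.992, -0.127], [-1.0, -0.0, -0.001]]
contact_force: [0.8, -0.1, -1.6]
width: 9.0
```

>>> {"fn": "play_rows", "kwargs": {
  "hand": [0, 0, 0, 0, 0],
  "xyz": [
    [-0.003, -0.019, 0.005],
    [-0.001, -0.005, 0.001],
    [0, 0, 0],
    [0, 0, 0],
    [0, 0, 0]
  ],
  "twist": [0, 0, 0, 0, 0]
}}

```text
t: 13.75
tool_pos: [592.9, -177.7, 301.2]
ee_rot: [[-0.0, 0.124, 0.992], [0.001, 0.992, -0.124], [-1.0, 0.0, -0.0]]
contact_force: [0.7, -0.5, -1.0]
width: 8.9
```

Run:
```python
from h import *
c=cam("wrist"); o=get_obs(); save(c,"pics/w5.png"); m=masks(c); P=cloud(c)
print(o["tool_pos"].round(1),np.array(o["ee_rot"]).round(4).tolist(),o["width"])
R=np.array(o["ee_rot"])
for ce,s,l in blobs(m["yellow"],100):
    q=(P[l]-o["tool_pos"])@R; print("yellow",ce.round(1),s[4],np.nanmedian(q,axis=0).round(1))
# housing from wrist depth
V=c["pixels"].max(2).astype(int)
q=P[(P[...,2]>150)&(P[...,2]<260)&(P[...,1]<-340)]; print(len(q)); 
if len(q): print(np.percentile(q,[2,50,98],axis=0).round(1).tolist())
```

```text
[ 592.9 -177.9  301.3] [[-0.0002, 0.1238, 0.9923], [0.0003, 0.9923, -0.1238], [-1.0, 0.0003, -0.0002]] 9.368300421713265
yellow [318.  217.4] 1184 [ -1.1  -0.1 -41.8]
3040
[[507.4, -385.7, 187.3], [534.2, -356.8, 212.9], [556.4, -354.0, 228.6]]
```

View pics/w5.png

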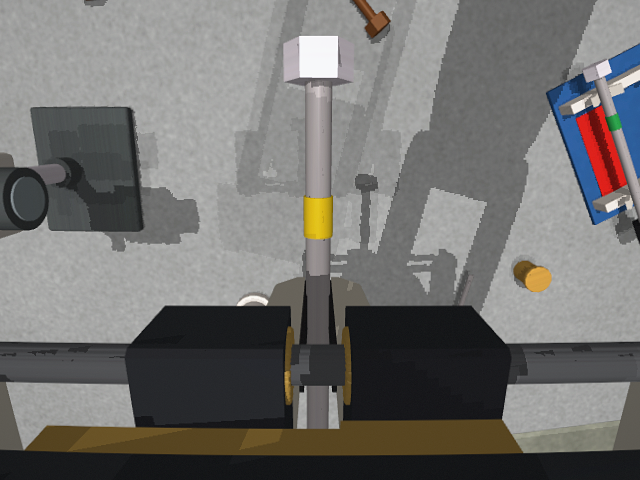

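Wrist view: due rod vertical in hand (foot (318,60), yellow band (318,217), clear of the fingers at y≥280); at left the stand base (31–142,107–231) and lens glass, ellipse at ≈(25,197). Third measurement of the lens from this:

Run:
```python
from h import *
c=cam("wrist"); o=get_obs(); P=cloud(c); R=np.array(o["ee_rot"])
# glass region: 
g=P[185:212,15:38].reshape(-1,3); g=g[np.isfinite(g).all(1)]; ctr=np.median(g,0); u,s,vt=np.linalg.svd(g-ctr); print("glass patch",ctr.round(1),"normal",vt[2].round(3),"rms",(s[2]/len(g)**.5).round(2))
# glass/tube front: points within 5mm of front plane 
front=(P[...,2]>180)&(P[...,2]<240)&(P[...,1]<-330)&(abs((P-ctr)@vt[2])<4)
front[:, 70:]=False
q=P[front]; print(len(q),((q.min(0)+q.max(0))/2).round(1),q.min(0).round(1),q.max(0).round(1))
cn,_=cv2.findContours(front.astype(np.uint8),0,cv2.CHAIN_APPROX_NONE); k=max(cn,key=len); e=cv2.fitEllipse(k); print("ellipse",e)
d=(rays(c,[e[0]])[0])@c["M"][:3,:3].T; org=c["M"][:3,3]; print("centre",(org+d*((ctr-org)@vt[2])/(d@vt[2])).round(1))
B=onplane(c,[(31,108),(130,107),(142,230),(50,232)],14); print("base",B[:,:2].round(1).tolist(), np.degrees(np.arctan2(B[2,1]-B[1,1],B[2,0]-B[1,0])).round(2), "front mid",((B[1]+B[2])/2).round(1),np.linalg.norm(B[1]-B[2]).round(1))
b=P[140:220,220:290].reshape(-1,3); print("bench z",np.nanmedian(b[:,2]).round(2)); b=P[120:220,100:125].reshape(-1,3); print("base z",np.nanmedian(b[:,2]).round(2))
# rod axis in tool: shaft strip centres
hs=P[95:270,316:321]; q=(np.nanmedian(hs,axis=1)-o["tool_pos"])@R; print("shaft top line slope dx/dz",np.polyfit(q[:,2],q[:,0],1).round(4),"ends",q[0].round(1),q[-1].round(1))
V=c["pixels"].max(2)
for z in(95,140,180,250):
    r=P[z,300:340]; w=(r-o["tool_pos"])@R; k=np.nonzero(w[:,0]<20)[0]+300; print(z,k.min(),k.max(),np.nanmean(w[k-300,1]).round(2))
```

```text
glass patch [ 534.5 -355.7  212.5] normal [-0.13  -0.991  0.014] rms 0.55
2474 [ 535.1 -357.1  209.7] [ 515.4 -361.7  188.4] [ 554.8 -352.4  231.1]
ellipse ((23.8126220703125, 198.11329650878906), (48.427005767822266, 63.38117980957031), 172.41233825683594)
centre [ 534.3 -355.6  214.2]
base [[449.6, -476.6], [463.9, -366.7], [599.2, -385.4], [587.9, -495.8]] -7.85 front mid [ 531.5 -376.1   14. ] 136.6
bench z -0.44
base z 13.77
shaft top line slope dx/dz [-0.0055 -1.6511] ends [ -0.9  -0.1 -86.4] [ -0.7   0.  -20.8]
95 305 331 -0.09
140 305 331 -0.07
180 305 330 -0.24
250 306 329 -0.2
```

Three measurements agree: lens ≈(535,−355.4,209.6), view yaw −7.5°; focus ≈(552,−226.5,209.6). Moving in gently.

>>> {"fn": "play_rows", "kwargs": {
  "hand": [0, 0, 0, 0, 0],
  "xyz": [
    [0.012, -0.007, 0.001],
    [0.02, -0.012, 0.0015],
    [0.02, -0.012, 0.0015],
    [0.018, -0.011, 0.0013],
    [0.012, -0.008, 0.001]
  ],
  "twist": [0.006, 0, 0, 0, 0]
}}

```text
t: 14.35
tool_pos: [591.6, -230.1, 216.6]
ee_rot: [[-0.003, 0.132, 0.991], [0.001, 0.991, -0.132], [-1.0, 0.001, -0.003]]
contact_force: [-0.3, -0.4, -1.3]
width: 9.0
```

>>> {"fn": "play_rows", "kwargs": {
  "hand": [0, 0, 0, 0, 0],
  "xyz": [
    [0.0065, -0.0035, 0],
    [0, 0, 0],
    [0, 0, 0],
    [0, 0, 0],
    [0, 0, 0]
  ],
  "twist": [0, 0, 0, 0, 0]
}}

```text
t: 14.85
tool_pos: [592.7, -233.0, 214.1]
ee_rot: [[0.002, 0.131, 0.991], [-0.001, 0.991, -0.131], [-1.0, -0.0, 0.002]]
contact_force: [0.8, -0.8, -1.5]
width: 8.8
```

>>> {"fn": "play_rows", "kwargs": {
  "hand": [0, 0, 0, 0],
  "xyz": [
    [0, 0, 0],
    [0, 0, 0],
    [0, 0, 0],
    [0, 0, 0]
  ],
  "twist": [0, 0, 0, 0]
}}

```text
t: 15.25
tool_pos: [592.1, -233.2, 213.0]
ee_rot: [[-0.0, 0.131, 0.991], [-0.0, 0.991, -0.131], [-1.0, -0.0, 0.0]]
contact_force: [-0.3, 0.5, -1.9]
width: 9.0
```

Run:
```python
from h import *
S=cam("scene"); T=cam("top"); W=cam("wrist"); o=get_obs(); R=np.array(o["ee_rot"])
print(o["tool_pos"].round(1),R.round(4).tolist(),o["width"],o["qvel"].round(2))
F=np.array([552,-226.5,209.6]); A=np.array([[.9914,-.1305,0],[.1305,.9914,0],[0,0,1]])
out=[]
for n,c in(("S",S),("T",T),("W",W)):
    P=cloud(c)
    for ce,s,l in blobs(masks(c)["yellow"],8):
        p=np.nanmedian(P[l],axis=0)
        if np.linalg.norm(p-F)<60: print(n,ce.round(1),s[4],p.round(1),"surf err in stand axes",(A@(p-F)).round(1),"ray@209.6",(A@(onplane(c,[ce],209.6)[0]-F)).round(1))
b=cv2.resize(S["pixels"][90:330,80:400],(640,480)); cv2.imwrite("pics/s6.png",b[:,:,::-1])
```

```text
[ 592.  -233.2  212.9] [[-0.0001, 0.1314, 0.9913], [0.0, 0.9913, -0.1314], [-1.0, 0.0, -0.0001]] 9.145648734828683 [-0.05  0.04 -0.    0.01  0.07 -0.02]
S [226.2 193.2] 20 [ 557.7 -223.8  212.7] surf err in stand axes [5.3 3.4 3.1] ray@209.6 [ 0.6 -1.3  0. ]
T [410.7 214.4] 44 [ 550.1 -228.   215.3] surf err in stand axes [-1.7 -1.7  5.7] ray@209.6 [-1.3 -1.8 -0. ]
W [317.9 217.4] 1184 [ 550.6 -228.   214.1] surf err in stand axes [-1.2 -1.6  4.5] ray@209.6 [-0.3 -1.6  0. ]
```

View pics/s6.png

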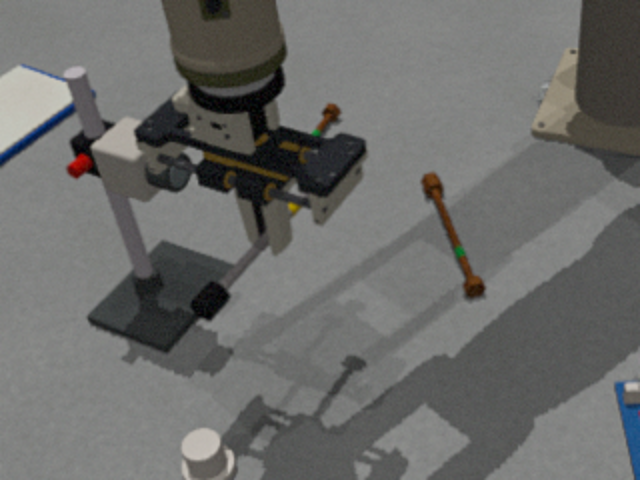

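Scene crop: the rod is held level before the lens, black knob (210,300) away from the robot, band (293,207) beside the fingers, camera untouched. A 1.5 mm trim outwards, then a last check of the rack and bystanders.

>>> {"fn": "play_rows", "kwargs": {
  "hand": [0, 0, 0, 0, 0],
  "xyz": [
    [0, 0.0008, 0.0004],
    [0, 0.0008, 0.0003],
    [0, 0, 0],
    [0, 0, 0],
    [0, 0, 0]
  ],
  "twist": [0, 0, 0, 0, 0]
}}

```text
t: 15.9
tool_pos: [593.0, -231.7, 212.9]
ee_rot: [[-0.0, 0.131, 0.991], [-0.0, 0.991, -0.131], [-1.0, -0.0, -0.0]]
contact_force: [0.0, -0.5, -1.3]
width: 8.8
```

>>> {"fn": "play_rows", "kwargs": {
  "hand": [0, 0, 0, 0, 0],
  "xyz": [
    [0, 0, 0],
    [0, 0, 0],
    [0, 0, 0],
    [0, 0, 0],
    [0, 0, 0]
  ],
  "twist": [0, 0, 0, 0, 0]
}}

```text
t: 16.4
tool_pos: [593.0, -231.7, 213.0]
ee_rot: [[-0.0, 0.131, 0.991], [-0.0, 0.991, -0.131], [-1.0, -0.0, -0.0]]
contact_force: [-0.1, 0.4, -1.2]
width: 9.1
```

Run:
```python
from h import *
T=cam("top"); W=cam("wrist"); o=get_obs()
print(o["tool_pos"].round(1),o["width"],o["t"],o["qvel"].round(2))
F=np.array([552,-226.5,209.6]); A=np.array([[.9914,-.1305,0],[.1305,.9914,0],[0,0,1]])
for n,c in(("T",T),("W",W)):
    P=cloud(c)
    for ce,s,l in blobs(masks(c)["yellow"],8):
        p=np.nanmedian(P[l],axis=0)
        if np.linalg.norm(p-F)<60: print(n,(A@(p-F)).round(1),(A@(onplane(c,[ce],209.6)[0]-F)).round(1))
m=masks(T)
for k,z in(("green",37),("dark",37),("yellow",15)):
    for ce,s,l in blobs(m[k],15): 
        p=onplane(T,[ce],z)[0]
        if p[0]>400 and p[1]>-150: print(k,ce.round(1),p.round(1))
cv2.imwrite("pics/t7.png",cv2.resize(T["pixels"][60:310,100:560],(736,400))[:,:,::-1])
```

```text
[ 593.  -231.7  212.9] 9.450969302836201 16.5 [ 0.11 -0.08 -0.03  0.02  0.03  0.06]
T [-1.6  0.6  5.1] [-0.4  0.2 -0. ]
W [-0.4 -0.   4.6] [ 0.4 -0.   0. ]
green [ 25.5 112.5] [807.8 650.1  37. ]
green [236.  229.1] [541.3 140.1  37. ]
green [177.5 251.8] [487.1 269.   37. ]
dark [ 46.9 115. ] [802.1 597.6  37. ]
dark [ 25.2 144.5] [730.  642.6  37. ]
dark [ 40.1 147.2] [723.8 606.1  37. ]
dark [217.3 174.7] [665.4 188.1  37. ]
dark [160.1 197.3] [610.3 315.8  37. ]
yellow [324.5 111.4] [828.8 -51.4  15. ]
```

View pics/t7.png

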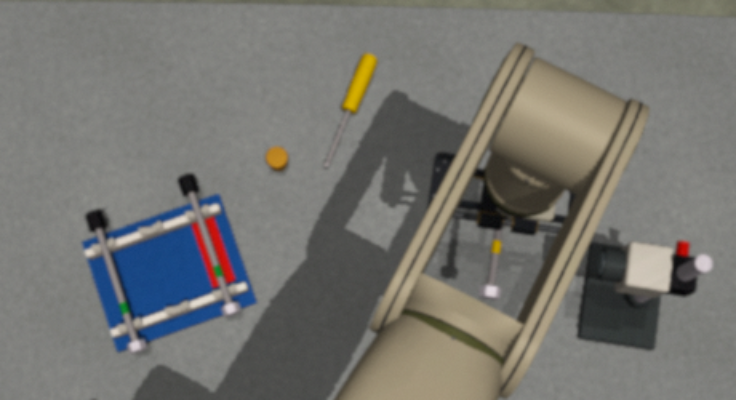

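Top view: the checked rod is in the formerly free place with its knob (188,184) pointing the same way as the stay rod's (96,220). The middle place is empty, the screwdriver and fitting are undisturbed, and the due rod's band (496,246) is in front of the lens. Handing in.

```bash
python3 -c "
from h import *
print(ticket.sign_off())"
```

```text
the job is handed in; nothing more can be done
None
```

The job is done and handed in at about 16.5 s; the sign-off reports no verdict.

- **Checked rod:** it lies seated in the red-strip place and is released, with its knob pointing the same way as the other rod's. The contact force was about 6 N when it seated, and it sat 70 mm from the due rod.
- **Due rod:** the yellow-band rod is held still before the camera, knob away from the robot and band clear of the fingers.
    - **Position:** the band is within about 1 mm of my estimated focus point across and along the view, and about 0.5 mm in height. The focus point itself is only as good as the roughly 2 mm calibration.
    - **Angle:** the rod was level to about 0.3° when measured just before the final approach. It is square to the estimated view direction to within about 1°.
- **Bystanders:** the last top picture shows the other rod, screwdriver and brass fitting where they were. The white end cap is hidden by the arm there; it looked undisturbed in the scene picture taken just before the last 1.5 mm trim, though I did not measure it.
- **Disagreements:** before the trim, the scene camera's depth reading of the band was 3–5 mm off, from a partly hidden patch of 20 pixels. Its line of sight agreed with the other cameras to about 2 mm, so I did not use that depth reading.

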